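# Dock the camera monopod and hold it extended for the shot

### The arm

A 6-joint arm with a two-finger parallel gripper is mounted at the origin on the work surface; the furniture and walls round the work are solid. World frame = base frame: x ahead of the robot, y to its left, z up, the work surface at z = 0. Lengths are in m, angles in rad, forces in N, time in s.
With the tool pointing down it reaches from about 0.325 to 0.85 m from the base axis. Payload 4.4 kg.
Tool frame: the origin (TCP) lies on the mounting face of the last link; the fingertips stand 199 mm ahead of it and the grasp point (between the pads) lies ahead of it (ctrl.hold_point_z is the z of the grasp point in the tool frame, in m); z points along the fingers, y is the line along which they close (so a half turn about z gives the same grasp; the last joint's range is limited). The gripper opens to 94 mm and grips with 3 to 60 N. Pads are 16 mm wide; open, the fingers measure 119 mm over their backs; the gripper's body (75 mm by 177 mm) begins 78 mm behind the grasp point.
Start: joints at [1.052, 0.207, 1.542, -0, 1.393, -0.15], TCP at [0.207, 0.537, 0.405] pointing down, gripper open.
Joint ranges: [-2.73, 2.73], [-0.86, 2.22], [0.23, 2.46], [-1.11, 4.25], [0.08, 2.63], [-2.82, 2.82]. Speed limits (rad/s): [2.79, 2.79, 3.14, 3.14, 3.14, 3.14].

### API

Orientations are given as a rotation vector (axis times angle).
In Python, from rig import ctrl, cams gives the robot as it stands.
- The arm moves only by the tool move_arm, never from a script. Its argument "steps" is one flat list of numbers, 7 for each row, row after row: the closure, from -1 (fully open) to 1 (shut), then the shift along the tool's x, y, z in units of 30 mm (1.0 is 30 mm), then the turn, a rotation vector about the tool's x, y, z in units of 6 degrees (1.0 is 6 degrees). In form: [gripper, dx, dy, dz, ax, ay, az, gripper, dx, dy, dz, ax, ay, az, ...]. A call has 1 to 12 rows; each row shifts and turns the commanded pose from where the row before left it, along the tool's axes as they then stand; what a row does not reach is not made up. A row lasts 1/12 s, in which the tool goes at most 41.7 mm and 7.16 degrees, less where a joint would pass 70% of its speed; a pose out of reach is approached as far as the arm can. A call is refused whole if a number of a shift passes 1 or a number of a turn 1, either way. A call with a gripper value outside its range is refused whole. The fingers move at their own pace and stop on an object; the grip force is fixed at half the most. Time passes only in rows, so rows that do not move let the fingers close. It gives the time, the measured TCP pose, the force, the opening and the grip force at its end, in the units of the state.
- ctrl.get_state(): the state, without advancing time (a new reading comes with each control period).
- cams.snapshot(name): name is "scene" or "top" or "wrist"; returns the picture (400x640x3 uint8, red, green, blue); there is no depth.
- cams.calibration(name): a dict with "fx", "fy", "cx", "cy" (pixels), "origin" and "attitude" of the camera in the world; the wrist camera has in their place "tool_from_camera" (4x4, takes a point from camera to tool coordinates, whose origin is the TCP and whose axes are the flange's). Camera axes: x right, y up, looking along -z (the intrinsics and any distortion apply to the point x, -y, -z); pixel columns grow to the right and rows downward; lengths in m; the calibration is good to about 2 mm. A picture is of the moment at which its call begins: read the wrist's pose just before it. calibration takes no time and is no camera call.
- ctrl.finish_job(): hands the job in; it is judged then, once.
The state is a dict: "clock": time; "q": joint angles; "dq": joint speeds; "effort": joint torques, N m; "eef_pos": TCP position; "eef_rot": TCP orientation; "ft_force": force on the tool from outside, world axes, zero at the start; "ft_torque": the same for the moment, N m; "gripper_width": opening from 0.0 (shut) to 1.0 (fully open); "grip_force": force on a finger pad.
Only numpy, scipy, OpenCV 4.12 (cv2) and the standard library are available. Lean on these libraries where they do the work, as an engineer would, in place of code of your own. Each camera call takes 0.05 s, during which the arm holds its last target. There are 200 camera calls.

### The job

The clay whistle is to be photographed from above. With its post still down, slide the camera monopod foot first into the slotted shoe on the bench, under both lips and right up to the back stop, with the camera towards the whistle; then squeeze the release button on the side of its grip and pull the post up past the first stop to the second, fully out. The top has no catch, so finish still holding the grip up there, steady, for the picture; do not knock the monopod over and leave the whistle and the jars and canisters where they stand.

Things in the scene. Friction and masses are not known exactly. Their poses are not given: they have to be found in the camera images.
- monopod: Camera monopod, upright, about 0.7 kg in all: foot and outer tube. Origin: centre of the foot's underside; z up, x the way the camera looks and the foot goes in. Foot: steel plate 80 (x) x 70 (y) x 6 mm, two front corners bevelled 12 mm. Tube 28 mm thick, collar 36 mm, its top 138 mm up. With the post caught down it lifts by the grip block as one piece; dragged by it under pressure it tips.
- post (a joint): How far the post (inner tube, grip and camera, 0.2 kg) is drawn up, in m: 0 = down, 0.05 = first stop, 0.10 = second stop, fully out, a hard end. A spring pin catches it at 0 and at the first stop unless the button is held in. No catch at the second stop: let go there, it sinks back to the first. Drawing it up takes about 2.5 N with the button in.
- grip (a point): Grip point of the black grip block on the post; moves with the post, 174 mm above the foot's underside when down. Block 26 (monopod x) by 30 (y) mm, from 34 mm below to 18 mm above this point. Gripped across x the button is untouched; gripped across y it is squeezed.
- camera (a point): Centre of the small black camera, 62 mm wide, on the post: 88 mm along monopod +x from the post's axis, level with 5 mm below the grip point; it reaches from 68 to 120 mm out and at most 23 mm above the grip point. A 7 mm thick arm, top 27 mm below the grip point, carries it.
- button (a joint): Release button, in m: 0 = out, 0.006 = fully in; it frees the post from 0.005 on and springs out again. 2 N to start, 5 N fully in, so a grip of 10 N or more across the block's y faces holds it in.
- button_top (a point): Centre of the outer face of the round aluminium button (17 mm in diameter), which stands 6 mm out of the grip block's -y face, level with the grip point; it is pushed along monopod +y.
- shoe: Low dark steel shoe fixed to the bench, 16 mm high. Origin on the bench where the centre of the foot's underside comes when home; +x is the push-in direction (monopod x along it). Channel 76 mm wide under lips with undersides 11 mm up, 54 mm gap between them for the tube. Walls begin 45 mm before the origin, flared guides without lips 76 mm before it; back stop 40 mm beyond it.
- clay_whistle: Small glazed clay animal whistle, 30x46x46 mm, the piece to be photographed, standing loose on a bent white board (back edge turned up 90 mm) about 210 mm beyond the shoe's origin along its x. Origin: centre of its underside. Leave it.
- canister_12: Bystander: film canister with black lid, 36 mm wide, 54 mm high, loose. Origin: centre of its underside.
- canister_13: Bystander: film canister with black lid, 34x40 mm, 54 mm high, loose. Origin: centre of its underside.
- jar_small: Bystander: glass jar with screw lid, 54 mm wide, 92 mm high, loose. Origin: centre of its underside.
- spice_jar: Bystander: small clear jar, 45 mm wide, 80 mm high, loose. Origin: centre of its underside.

How it is judged:
By the outcome, as a careful person would: the job done as asked, in the order asked, and still so for the second after the job is handed in, while the arm keeps its last pose, push and grip.
It also fails if it takes over 64 s, if anything falls off the work surface, if the arm or the gripper's body presses on something with over 40 N, if the wrist force passes 120 N, or if a joint passes its speed limit or range.

## Working session

There is one attempt and no reset: what is moved stays moved. The work goes in short steps, Python scripts to look and compute and a tool call to move; the robot and the scene stay as the last step left them, time stands still between calls to the robot, and variables do not carry over. Pictures are saved under pics/ and viewed, at most 10 in all, crops included, and the job is handed in when it is done.

Besides the shell and the picture viewer there is one more tool, called as name(argument=value, ...), one argument or row to a line, values as JSON. move_arm: Moves the arm, as the interface text tells. Its arguments: {"type":"object","properties":{"steps":{"type":"array","items":{"type":"number"}}},"required":["steps"]}

```bash
mkdir -p pics
python3 - <<'E'
from rig import ctrl,cams
import cv2
s=ctrl.get_state();print(s, ctrl.hold_point_z)
for n in("scene","top"):
    cv2.imwrite(f"pics/{n}0.png",cams.snapshot(n)[:,:,::-1]);print(n,cams.calibration(n))
print(cams.calibration("wrist"))
E
```

```text
{'clock': 0.0, 'q': array([ 1.05251552e+00,  2.07444981e-01,  1.54292213e+00,  6.83920662e-07,
        1.39349825e+00, -1.50507721e-01]), 'dq': array([ 1.38066446e-03, -1.24438996e-03,  2.56187907e-03,  3.59599643e-04,
       -3.64226509e-05,  1.00721621e-03]), 'effort': array([-3.12317229e-05, -3.70878446e+01, -2.81417370e+01,  6.98021078e-02,
        3.59553820e-02, -1.78373530e-04]), 'eef_pos': array([0.20657352, 0.53623634, 0.40349122]), 'eef_rot': array([-0.57430974, -3.08789108,  0.00337106]), 'ft_force': array([0.17150926, 1.10024882, 0.6764235 ]), 'ft_torque': array([ 0.02698433, -0.02057643, -0.02160852]), 'grip_force': 0.0, 'gripper_width': 1.0009580151646347} 0.1804
scene {'fx': 409.85465977379994, 'fy': 409.85465977379994, 'cx': 317.5057063996738, 'cy': 203.48406185014684, 'origin': array([ 0.04632255, -0.69160741,  0.76357931]), 'attitude': array([ 0.83100672, -0.26746053, -0.62032408])}
top {'fx': 500.26631537010013, 'fy': 500.26631537010013, 'cx': 318.98007227747627, 'cy': 194.4528607899813, 'origin': array([ 0.27999002, -0.10394351,  1.36287332]), 'attitude': array([ 0.11735238, -0.11051758, -1.5516611 ])}
{'fx': 334.8162970457273, 'fy': 334.8162970457273, 'cx': 319.6036350575916, 'cy': 201.00694250935726, 'tool_from_camera': array([[-9.70712053e-04,  9.68925028e-01,  2.47352681e-01,
         7.11974442e-02],
       [ 9.99999230e-01,  1.13180019e-03, -5.09063498e-04,
        -6.24104598e-04],
       [-7.73198174e-04,  2.47351996e-01, -9.68925380e-01,
         2.00990302e-02],
       [ 0.00000000e+00,  0.00000000e+00,  0.00000000e+00,
         1.00000000e+00]])}
```

View pics/scene0.png

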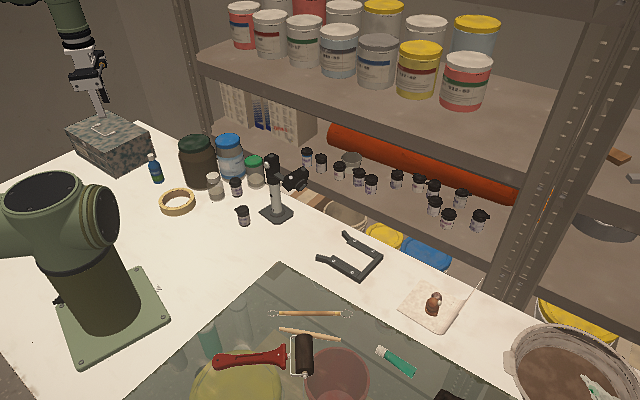

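View pics/top0.png

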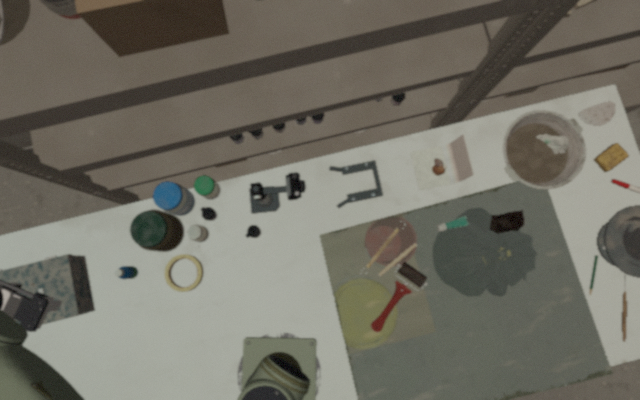

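The scene view shows the monopod at about (275,200), with its camera pointing right. The shoe is at (350,255) with its mouth to the left, and the whistle is at (433,303). In the top view the same three are at about (263,200), (360,183) and (438,168), and the canister nearest the monopod is at (253,232). I'll enlarge both.

Run:
```python
import cv2
t=cv2.imread("pics/top0.png")[130:250,240:400];s=cv2.imread("pics/scene0.png")[145:285,230:390]
cv2.imwrite("pics/c1.png",cv2.resize(t,None,fx=5,fy=5,interpolation=cv2.INTER_CUBIC)[:600])
cv2.imwrite("pics/c2.png",cv2.resize(s,None,fx=4,fy=4,interpolation=cv2.INTER_CUBIC))
```

```text
(no output)
```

View pics/c1.png

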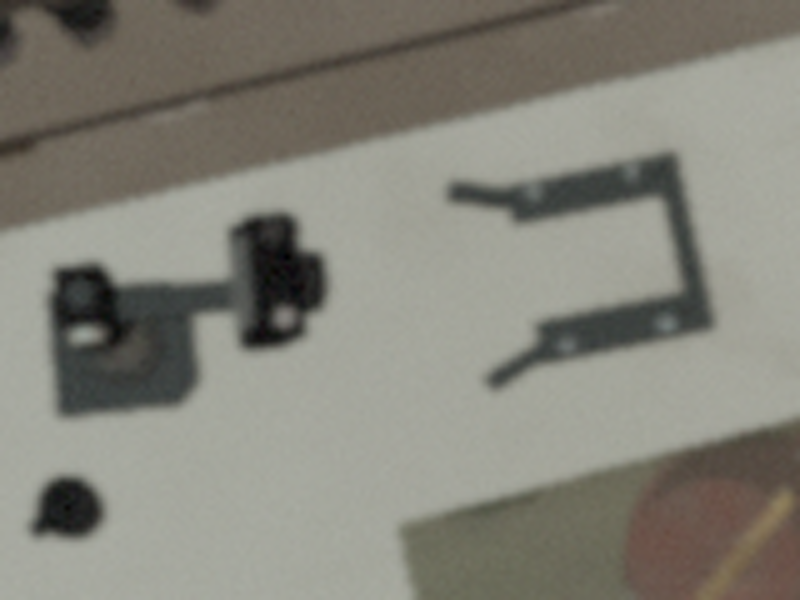

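View pics/c2.png

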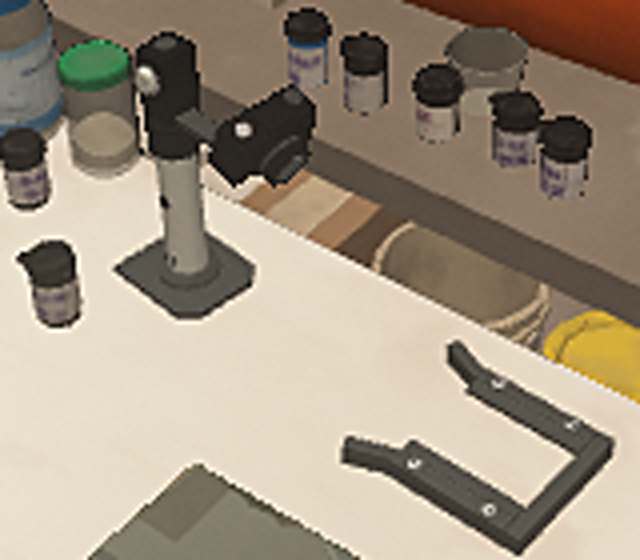

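```bash
cat > h.py <<'E'
import numpy as np
from scipy.spatial.transform import Rotation as R
from scipy.optimize import least_squares
from rig import ctrl,cams
C={n:cams.calibration(n) for n in("scene","top")}
def proj(n,P):
    c=C[n];p=(np.atleast_2d(P)-c["origin"])@R.from_rotvec(c["attitude"]).as_matrix()
    return np.c_[c["cx"]+c["fx"]*p[:,0]/-p[:,2],c["cy"]+c["fy"]*p[:,1]/p[:,2]]
def ray(n,uv):
    c=C[n];d=np.array([(uv[0]-c["cx"])/c["fx"],-(uv[1]-c["cy"])/c["fy"],-1]);return c["origin"],R.from_rotvec(c["attitude"]).apply(d)
def onz(n,uv,z):
    o,d=ray(n,uv);return o+d*(z-o[2])/d[2]
def tri(a,b):
    (o,d),(p,e)=ray("top",a),ray("scene",b);s=np.linalg.lstsq(np.c_[d,-e],p-o,rcond=None)[0]
    A,B=o+s[0]*d,p+s[1]*e;return (A+B)/2,np.linalg.norm(A-B)
ct=lambda X,Y:(240+(X+.5)/5-.5,130+(Y+.5)/5-.5)
cs=lambda X,Y:(230+(X+.5)/4-.5,145+(Y+.5)/4-.5)
def fit(obs,x0):
    def pose(v,L): c,s=np.cos(v[2]),np.sin(v[2]);L=np.array(L)/1000;return np.array([v[0]+c*L[0]-s*L[1],v[1]+s*L[0]+c*L[1],L[2]])
    f=lambda v:np.concatenate([proj(n,pose(v,L))[0]-uv for n,L,uv in obs])
    r=least_squares(f,x0,loss="soft_l1");return r.x,r.fun.reshape(-1,2)
E
python3 - <<'E'
from h import *
np.set_printoptions(precision=4,suppress=True)
M=[("top",(-40,-35,6),ct(62,415)),("top",(28,-35,6),ct(180,405)),("top",(40,-23,6),ct(198,382)),("top",(0,-21,174),ct(90,333)),
("scene",(-40,-35,6),cs(115,267)),("scene",(28,-35,6),cs(170,307)),("scene",(40,-23,6),cs(200,316)),("scene",(40,23,6),cs(253,281)),("scene",(28,35,6),cs(252,266)),("scene",(0,-21,174),cs(148,80))]
S=[("top",(-45,27,16),ct(513,220)),("top",(40,27,16),ct(668,193)),("top",(40,-27,16),ct(687,297)),("top",(-45,-27,16),ct(538,325)),
("scene",(40,-27,16),cs(527,496)),("scene",(40,27,16),cs(578,452)),("scene",(-45,27,16),cs(470,388)),("scene",(-45,-27,16),cs(420,441))]
for O in(M,S):
    for sub in(O,[o for o in O if o[0]=="top"],[o for o in O if o[0]=="scene"]):
        v,r=fit(sub,[.5,-.1,-1.5]);print(v)
        if sub is O:print(r)
print("whistle",tri((438,168),(433,303)),"canister",onz("top",ct(70,505),.054))
for a,b in zip([(237,137),(257,131),(279,126),(302,118),(318,117)],[(307,151),(321,156),(340,166),(358,170),(371,177)]):print(tri(a,b))
# upper shelf front edge
n2=np.cross(ray("scene",(200,60))[1],ray("scene",(555,143))[1]);o=C["scene"]["origin"]
for uv in[(100,105),(300,55),(250,83),(100,120),(300,70),(80,170),(330,103)]:
    p,d=ray("top",uv);print(uv,p+d*(n2@(o-p))/(n2@d))
E
```

```text
[ 0.4638  0.0521 -1.486 ]
[[-1.2662  0.0346]
 [ 0.0173  0.3312]
 [ 0.556   0.2752]
 [-0.1784  1.8805]
 [ 0.2976 -1.0604]
 [ 1.5521  1.205 ]
 [ 0.3329 -0.9156]
 [ 0.2397 -0.0978]
 [ 1.042  -0.4757]
 [-1.1639  0.3491]]
[ 0.4652  0.052  -1.4754]
[ 0.4626  0.052  -1.4933]
[ 0.5161 -0.2102 -1.3615]
[[ 0.543   0.9652]
 [-0.0558  0.498 ]
 [ 0.2498 -1.2084]
 [-0.5174 -0.8785]
 [ 0.2649  2.3947]
 [ 0.6664 -0.0047]
 [-0.3851 -0.2796]
 [-1.3416 -1.1974]]
[ 0.5157 -0.21   -1.366 ]
[ 0.5164 -0.2103 -1.3581]
whistle (array([ 0.554 , -0.4195,  0.0239]), np.float64(7.063256546215445e-05)) canister [0.3733 0.0729 0.054 ]
(array([0.6123, 0.1151, 0.1105]), np.float64(0.006243397702231128))
(array([0.626 , 0.0644, 0.1148]), np.float64(0.002353112622222018))
(array([0.6456, 0.0082, 0.1027]), np.float64(0.006784498175124007))
(array([ 0.6618, -0.0504,  0.1158]), np.float64(0.0017681730788810643))
(array([ 0.667 , -0.0927,  0.1144]), np.float64(0.005377125493176169))
(100, 105) [0.6506 0.4214 0.2295]
(300, 55) [ 0.7622 -0.049   0.2735]
(250, 83) [0.6883 0.0613 0.2868]
(100, 120) [0.6068 0.4071 0.2542]
(300, 70) [ 0.7167 -0.051   0.2964]
(80, 170) [0.4776 0.412  0.3172]
(330, 103) [ 0.6201 -0.1182  0.3585]
```

```bash
cat >> h.py <<'E'
def plan(xyz,yaw=None):
    """shift in tool units and turn about tool z to bring TCP to xyz, tool pointing down, tool y along +-yaw"""
    s=ctrl.get_state();T=R.from_rotvec(s["eef_rot"]);y=T.apply([0,1,0]);cur=np.arctan2(y[1],y[0])
    print("t",round(s["clock"],2),"pos",s["eef_pos"].round(4),"ydir",round(cur,4),"q6",s["q"][5].round(3),"tilt(tool xy of down)",T.inv().apply([0,0,-1])[:2].round(4))
    print("shift units",(T.inv().apply(np.array(xyz)-s["eef_pos"])/.03).round(3),"force",s["ft_force"].round(1),"width",round(s["gripper_width"],3),round(s["grip_force"],1))
    if yaw is not None:
        d=(yaw-cur+np.pi/2)%np.pi-np.pi/2;print("turn units about tool z",(-np.degrees(d)/6).round(3),"(alt +-30)")
E
python3 -c "
from h import *
plan([.464,.052,.45],-1.486)"
```

```text
t 0.1 pos [0.2066 0.5363 0.4036] ydir 1.203 q6 -0.151 tilt(tool xy of down) [-0.0003  0.002 ]
shift units [-13.81  -11.98   -1.526] force [0.4 0.7 0.2] width 1.0 0.0
turn units about tool z -4.322 (alt +-30)
```

move_arm(
  steps=[-1,0,0,-0.75,0,0,0,-1,0,0,-0.75,0,0,0,-1,-0.69,-0.6,0,0,0,0,-1,-0.69,-0.6,0,0,0,0,-1,-0.69,-0.6,0,0,0,0,-1,-0.69,-0.6,0,0,0,0,-1,-0.69,-0.6,0,0,0,0,-1,-0.69,-0.6,0,0,0,0,-1,-0.69,-0.6,0,0,0,0,-1,-0.69,-0.6,0,0,0,0,-1,-0.69,-0.6,0,0,0,0,-1,-0.69,-0.6,0,0,0,0],
)

```text
clock: 1.1
eef_pos: [0.3354, 0.2928, 0.4492]
eef_rot: [-0.574, -3.088, 0.001]
ft_force: [0.7, 0.0, 0.6]
gripper_width: 0.998
grip_force: 0.0
```

move_arm(
  steps=[-1,-0.69,-0.6,0,0,0,0,-1,-0.69,-0.6,0,0,0,0,-1,-0.69,-0.6,0,0,0,0,-1,-0.69,-0.6,0,0,0,0,-1,-0.69,-0.6,0,0,0,0,-1,-0.69,-0.6,0,0,0,0,-1,-0.69,-0.6,0,0,0,-0.9,-1,0,0,0,0,0,-0.9,-1,0,0,0,0,0,-0.9,-1,0,0,0,0,0,-0.9,-1,0,0,0,0,0,-0.7,-1,0,0,0,0,0,0],
)

```text
clock: 2.1
eef_pos: [0.425, 0.1243, 0.4491]
eef_rot: [0.131, -3.138, 0.0]
ft_force: [-0.5, 0.5, 0.2]
gripper_width: 0.999
grip_force: 0.0
```

Run:
```python
from h import *
import cv2
plan([.464,.052,.45],-1.486)
cv2.imwrite("pics/w1.png",cams.snapshot("wrist")[:,:,::-1])
```

```text
t 2.1 pos [0.425  0.1243 0.4491] ydir 1.6541 q6 -1.565 tilt(tool xy of down) [-0.001  0.   ]
shift units [-1.096 -2.51  -0.03 ] force [-0.5  0.5  0.2] width 0.999 0.0
turn units about tool z -0.015 (alt +-30)
```

View pics/w1.png

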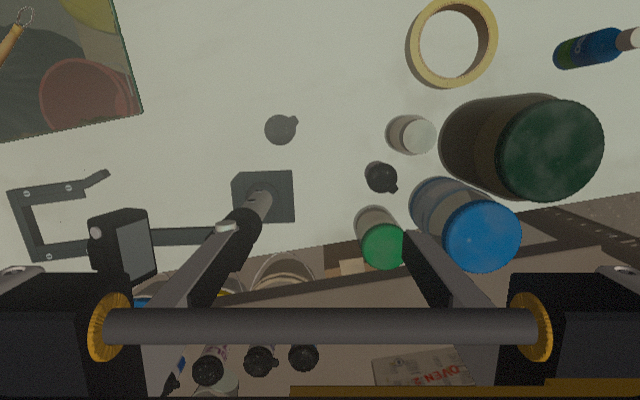

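The wrist view shows the foot with its rear corners at about (293,170) and (294,222), and its front -y bevel at (245,171) and (232,184). The button is at (226,225), and the shoe's back corners are on the left. I'll check the pose fit against these points.

```bash
cat >> h.py <<'E'
def wray(uv,s):
    c=cams.calibration("wrist");M=c["tool_from_camera"];T=R.from_rotvec(s["eef_rot"])
    d=np.array([(uv[0]-c["cx"])/c["fx"],-(uv[1]-c["cy"])/c["fy"],-1]);return s["eef_pos"]+T.apply(M[:3,3]),T.apply(M[:3,:3]@d)
def wz(uv,z,s):
    o,d=wray(uv,s);return o+d*(z-o[2])/d[2]
def loc(p,v):
    d=np.array(p[:2])-v[:2];c,s_=np.cos(v[2]),np.sin(v[2]);return (np.array([c*d[0]+s_*d[1],-s_*d[0]+c*d[1]])*1000).round(1)
E
python3 - <<'E'
from h import *
s=ctrl.get_state();v=[.4638,.0521,-1.486]
for uv,z in[((293,170),.006),((294,222),.006),((245,171),.006),((232,184),.006),((226,225),.174)]:print(uv,loc(wz(uv,z,s),v))
v=[.5161,-.2102,-1.3615]
for uv in[(83,181),(92,241),(30,190),(45,248)]:print("shoe",uv,loc(wz(uv,.016,s),v))
E
```

```text
(293, 170) [-40.9 -37.4]
(294, 222) [-40.5  32.1]
(245, 171) [ 20.3 -36.4]
(232, 184) [ 38.1 -19.6]
(226, 225) [  0.3 -19.7]
shoe (83, 181) [-50.5 -50.4]
shoe (92, 241) [-38.   28.8]
shoe (30, 190) [ 19.4 -47.8]
shoe (45, 248) [26.4 30.3]
```

move_arm(
  steps=[-1,-0.22,-0.5,0,0,0,0,-1,-0.22,-0.5,0,0,0,0,-1,-0.22,-0.5,0,0,0,0,-1,-0.22,-0.5,0,0,0,0,-1,-0.22,-0.51,0,0,0,0,-1,0,0,0,0,0,0],
)

```text
clock: 2.65
eef_pos: [0.4651, 0.0504, 0.4494]
eef_rot: [-0.123, 3.139, -0.002]
ft_force: [-0.3, 0.4, -0.6]
gripper_width: 0.997
grip_force: 0.0
```

Run:
```python
from h import *
plan([.4635,.0525,.3544],-1.486)
```

```text
t 2.65 pos [0.4651 0.0504 0.4494] ydir 1.649 q6 -1.726 tilt(tool xy of down) [0.0001 0.0011]
shift units [0.047 0.076 3.168] force [-0.3  0.4 -0.6] width 0.997 0.0
turn units about tool z -0.063 (alt +-30)
```

move_arm(
  steps=[-1,0.05,0.08,0.5,0,0,0,-1,0,0,0.5,0,0,0,-1,0,0,0.5,0,0,0,-1,0,0,0.5,0,0,0,-1,0,0,0.5,0,0,0,-1,0,0,0.4,0,0,0,-1,0,0,0.27,0,0,0,-1,0,0,0,0,0,0],
)

```text
clock: 3.32
eef_pos: [0.4614, 0.0549, 0.3525]
eef_rot: [0.129, -3.135, -0.001]
ft_force: [-0.3, 0.1, -1.3]
gripper_width: 0.997
grip_force: 0.0
```

move_arm(
  steps=[0.2,0,0,0,0,0,0,0.2,0,0,0,0,0,0,0.2,0,0,0,0,0,0,0.2,0,0,0,0,0,0,0.2,0,0,0,0,0,0,0.2,0,0,0,0,0,0,1,0,0,0,0,0,0,1,0,0,0,0,0,0,1,0,0,0,0,0,0,1,0,0,0,0,0,0,1,0,0,0,0,0,0,1,0,0,0,0,0,0],
)

```text
clock: 4.32
eef_pos: [0.4625, 0.0542, 0.3545]
eef_rot: [-0.129, 3.139, -0.001]
ft_force: [1.0, -1.2, 0.1]
gripper_width: 0.275
grip_force: 29.7
```

Run:
```python
from h import *
import cv2
plan([.4635,.0525,.3544],-1.486)
cv2.imwrite("pics/t2.png",cams.snapshot("top")[:,:,::-1])
w=cams.snapshot("wrist")[:,:,::-1]
cv2.imwrite("pics/w2.png",w)
```

```text
t 4.32 pos [0.4625 0.0542 0.3545] ydir 1.6532 q6 -1.722 tilt(tool xy of down) [0.0001 0.0008]
shift units [-0.027 -0.058  0.004] force [ 1.  -1.2  0.1] width 0.275 29.7
turn units about tool z -0.023 (alt +-30)
```

View pics/w2.png

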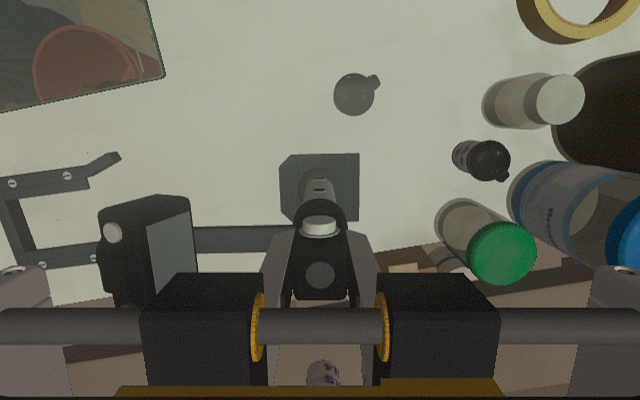

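The block is held at 25.9 mm wide. The foot shows its rear corners at (359,153) and (358,221) and its bevel at (291,155) and (279,168). From these I'll get the foot's offset in the grasp and plan the carry.

Run:
```python
from h import *
s=ctrl.get_state();T=R.from_rotvec(s["eef_rot"])
L=np.array([[-40,-35],[-40,35],[28,-35],[40,-23]])/1000
W=np.array([wz(uv,.006,s)[:2] for uv in[(359,153),(358,221),(291,154.5),(279,168)]])
v=[*s["eef_pos"][:2],-1.488]
for w in W:print(loc(w,v))
f=lambda p:(np.array([[np.cos(p[2]),-np.sin(p[2])],[np.sin(p[2]),np.cos(p[2])]])@L.T).T+p[:2]-W
p=least_squares(lambda p:f(p).ravel(),v).x;print(p,f(p).round(4)); print("offset local mm",loc(p,v))
sh=np.array([.5161,-.2102]);a=-1.3615;u=np.array([np.cos(a),np.sin(a)])
for d in(-.16,0):print(d); plan([*(sh+d*u),.3565],a)
```

```text
[-37.7 -35.9]
[-38.6  33.7]
[ 28.8 -34.6]
[ 40.9 -21.3]
[ 0.46263886  0.05313303 -1.46831367] [[ 0.0001  0.0006]
 [ 0.0005  0.0011]
 [ 0.0002 -0.001 ]
 [-0.0008 -0.0007]]
offset local mm [1.1 0. ]
-0.16
t 4.42 pos [0.4625 0.0542 0.3545] ydir 1.6533 q6 -1.722 tilt(tool xy of down) [-0.0001  0.0007]
shift units [-0.379 -3.64  -0.064] force [ 0.2 -2.4 -0.4] width 0.276 29.7
turn units about tool z -1.211 (alt +-30)
0
t 4.42 pos [0.4625 0.0542 0.3545] ydir 1.6533 q6 -1.722 tilt(tool xy of down) [-0.0001  0.0007]
shift units [-1.054 -8.931 -0.06 ] force [ 0.2 -2.4 -0.4] width 0.276 29.7
turn units about tool z -1.211 (alt +-30)
```

move_arm(
  steps=[1,0,0,-0.2,0,0,0,1,0,0,-0.3,0,0,0,1,0,0,-0.3,0,0,0,1,-0.04,-0.4,0,0,0,0,1,-0.04,-0.4,0,0,0,0,1,-0.04,-0.4,0,0,0,0,1,-0.04,-0.4,0,0,0,0,1,-0.04,-0.4,0,0,0,0,1,-0.04,-0.4,0,0,0,0,1,-0.04,-0.4,0,0,0,0,1,-0.04,-0.4,0,0,0,0,1,-0.04,-0.4,0,0,0,0],
)

```text
clock: 5.42
eef_pos: [0.4823, -0.0536, 0.3784]
eef_rot: [0.129, -3.139, -0.0]
ft_force: [-0.0, -0.3, -5.4]
gripper_width: 0.274
grip_force: 30.0
```

move_arm(
  steps=[1,0,0,0,0,0,-0.4,1,0,0,0,0,0,-0.4,1,0,0,0,0,0,-0.4,1,0,0,0,0,0,0,1,0,0,0,0,0,0],
)

```text
clock: 5.83
eef_pos: [0.4822, -0.0529, 0.3785]
eef_rot: [0.324, -3.125, -0.0]
ft_force: [0.3, 1.0, -6.5]
gripper_width: 0.275
grip_force: 30.0
```

Run:
```python
from h import *
import cv2
sh=np.array([.5161,-.2102]);a=-1.3615;u=np.array([np.cos(a),np.sin(a)])
plan([*(sh-.16*u),.3565],a)
w=cams.snapshot("wrist")[:,:,::-1]
cv2.imwrite("pics/w3.png",w)
```

```text
t 5.83 pos [ 0.4822 -0.0529  0.3785] ydir 1.7775 q6 -2.065 tilt(tool xy of down) [-0.0002 -0.0001]
shift units [-0.014 -0.031  0.732] force [ 0.3  1.  -6.5] width 0.275 30.0
turn units about tool z -0.025 (alt +-30)
```

View pics/w3.png

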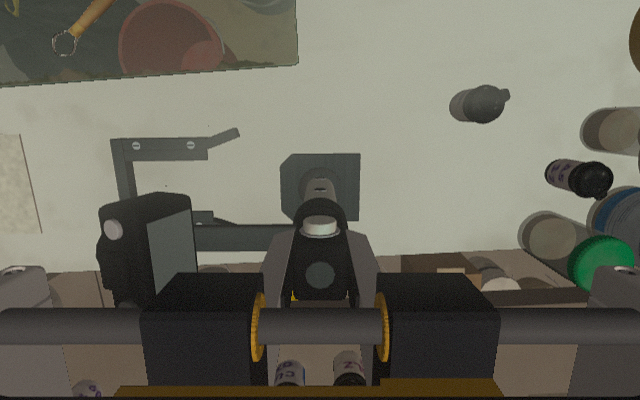

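The monopod hangs upright 24 mm up, aligned with the shoe. The near lip's inner edge runs from about (208,161) to (136,161). I'll check that against the fitted shoe.

Run:
```python
from h import *
s=ctrl.get_state();v=[.5161,-.2102,-1.3615]
for uv in[(208,161),(136,162),(111,139),(213,212)]:print(uv,loc(wz(uv,.016,s),v))
f=s["eef_pos"];print("tool local",loc(f,v),s["clock"])
z=f[2]-.3545+.006
for uv in[(360,153),(360,221),(292,154),(280,167)]:print("foot",loc(wz(uv,z,s),v))
```

```text
(208, 161) [-46.3 -27.2]
(136, 162) [ 27.6 -26.4]
(111, 139) [ 49.5 -49.7]
(213, 212) [-47.   27.2]
tool local [-161.1   -0.4] 5.8833
foot [-200.1  -36.4]
foot [-201.9   33.2]
foot [-133.7  -35.6]
foot [-121.5  -22.9]
```

move_arm(
  steps=[1,-0.03,0,0.25,0,0,0,1,0,0,0.25,0,0,0,1,0,0,0.13,0,0,0,1,0,0,0.08,0,0,0,1,0,-0.3,0,0,0,0,1,0,-0.3,0,0,0,0,1,0,-0.3,0,0,0,0,1,0,-0.3,0,0,0,0,1,0,-0.3,0,0,0,0,1,0,-0.3,0,0,0,0,1,0,0,0,0,0,0],
)

```text
clock: 6.8
eef_pos: [0.4947, -0.1071, 0.3575]
eef_rot: [-0.323, 3.124, -0.003]
ft_force: [-1.3, -1.1, -6.0]
gripper_width: 0.275
grip_force: 30.0
```

Run:
```python
from h import *
s=ctrl.get_state();v=[.5161,-.2102,-1.3615];print(loc(s["eef_pos"],v));plan([.5161,-.2102,.3565],-1.3615)
```

```text
[-105.3    0.5]
t 6.8 pos [ 0.4947 -0.1071  0.3575] ydir 1.777 q6 -2.161 tilt(tool xy of down) [0.0007 0.002 ]
shift units [ 0.006 -3.509  0.042] force [-1.3 -1.1 -6. ] width 0.275 30.0
turn units about tool z -0.03 (alt +-30)
```

move_arm(
  steps=[1,0,-0.2,0.04,0,0,0,1,0,-0.25,0,0,0,0,1,0,-0.25,0,0,0,0,1,0,-0.25,0,0,0,0,1,0,-0.25,0,0,0,0,1,0,-0.25,0,0,0,0,1,0,-0.25,0,0,0,0,1,0,-0.25,0,0,0,0,1,0,-0.25,0,0,0,0,1,0,-0.25,0,0,0,0,1,0,-0.25,0,0,0,0,1,0,0,0,0,0,0],
)

```text
clock: 7.8
eef_pos: [0.5113, -0.1859, 0.3561]
eef_rot: [-0.325, 3.124, -0.003]
ft_force: [0.5, -1.0, -5.9]
gripper_width: 0.275
grip_force: 29.9
```

Run:
```python
from h import *
s=ctrl.get_state();v=[.5161,-.2102,-1.3615];print(loc(s["eef_pos"],v),s["ft_torque"]);plan([.5161,-.2102,.3565],-1.3615)
```

```text
[-24.8   0.3] [ 0.102256    0.01174658 -0.01922384]
t 7.8 pos [ 0.5113 -0.1859  0.3561] ydir 1.7779 q6 -2.285 tilt(tool xy of down) [0.0004 0.002 ]
shift units [ 0.01  -0.826 -0.011] force [ 0.5 -1.  -5.9] width 0.275 29.9
turn units about tool z -0.021 (alt +-30)
```

move_arm(
  steps=[1,0,-0.15,0,0,0,0,1,0,-0.15,0,0,0,0,1,0,-0.15,0,0,0,0,1,0,-0.12,0,0,0,0,1,0,-0.1,0,0,0,0,1,0,-0.08,0,0,0,0,1,0,0,0,0,0,0],
)

```text
clock: 8.38
eef_pos: [0.5157, -0.2068, 0.3561]
eef_rot: [-0.326, 3.125, -0.001]
ft_force: [0.9, 0.1, -3.4]
gripper_width: 0.274
grip_force: 30.0
```

move_arm(
  steps=[1,0,-0.05,0,0,0,0,1,0,-0.03,0,0,0,0,1,0,0,0,0,0,0],
)

```text
clock: 8.63
eef_pos: [0.5161, -0.2086, 0.3561]
eef_rot: [0.326, -3.125, 0.0]
ft_force: [-0.2, 1.6, -3.8]
gripper_width: 0.272
grip_force: 30.0
```

Run:
```python
from h import *
s=ctrl.get_state();v=[.5161,-.2102,-1.3615];print(loc(s["eef_pos"],v),s["ft_torque"]);plan([.5161,-.2102,.3565],-1.3615)
```

```text
[-1.5  0.3] [0.38508819 0.1493578  0.01708311]
t 8.63 pos [ 0.5161 -0.2086  0.3561] ydir 1.779 q6 -2.319 tilt(tool xy of down) [-0.  0.]
shift units [ 0.011 -0.052 -0.015] force [-0.2  1.6 -3.8] width 0.272 30.0
turn units about tool z -0.01 (alt +-30)
```

move_arm(
  steps=[1,0,-0.04,0,0,0,0,1,0,-0.03,0,0,0,0,1,0,0,0,0,0,0],
)

```text
clock: 8.88
eef_pos: [0.5165, -0.2103, 0.3561]
eef_rot: [0.326, -3.124, -0.003]
ft_force: [-0.8, 3.1, -1.8]
gripper_width: 0.275
grip_force: 30.0
```

Run:
```python
from h import *
s=ctrl.get_state();v=[.5161,-.2102,-1.3615];print(loc(s["eef_pos"],v),s["ft_torque"]);plan([.5161,-.2102,.3565],-1.3615)
```

```text
[0.1 0.4] [1.04034675 0.20885481 0.03193676]
t 8.88 pos [ 0.5165 -0.2103  0.3561] ydir 1.7789 q6 -2.321 tilt(tool xy of down) [-0.0001 -0.0017]
shift units [ 0.012  0.004 -0.014] force [-0.8  3.1 -1.8] width 0.275 30.0
turn units about tool z -0.011 (alt +-30)
```

move_arm(
  steps=[1,0,0,0.03,0,0,0,1,0,0,0.03,0,0,0,1,0,0,0,0,0,0],
)

```text
clock: 9.13
eef_pos: [0.5165, -0.2102, 0.3546]
eef_rot: [0.327, -3.124, -0.002]
ft_force: [-2.2, 4.8, 0.5]
gripper_width: 0.269
grip_force: 30.0
```

Run:
```python
from h import *
s=ctrl.get_state();v=[.5161,-.2102,-1.3615];print(loc(s["eef_pos"],v),s["ft_torque"]);plan([.5161,-.2102,.3565],-1.3615)
```

```text
[0.1 0.4] [1.48428212 0.42411636 0.02962552]
t 9.13 pos [ 0.5165 -0.2102  0.3546] ydir 1.7791 q6 -2.321 tilt(tool xy of down) [ 0.     -0.0012]
shift units [ 0.013  0.004 -0.064] force [-2.2  4.8  0.5] width 0.269 30.0
turn units about tool z -0.01 (alt +-30)
```

move_arm(
  steps=[0,0,0,0,0,0,0,-0.2,0,0,0,0,0,0,-1,0,0,0,0,0,0,-1,0,0,0,0,0,0,-1,0,0,0,0,0,0,-1,0,0,-0.3,0,0,0,-1,0,0,-0.5,0,0,0,-1,0,0,-0.5,0,0,0,-1,0,0,-0.5,0,0,0,-1,0,0,-0.4,0,0,0,-1,0,0,0,0,0,0],
)

```text
clock: 10.05
eef_pos: [0.5173, -0.2112, 0.4242]
eef_rot: [-0.326, 3.119, -0.007]
ft_force: [1.2, -0.1, 0.0]
gripper_width: 0.988
grip_force: 0.0
```

Run:
```python
from h import *
import cv2
plan([.5161,-.2102,.42],-1.3615)
t=cams.snapshot("scene")[170:290,260:400,::-1];w=cams.snapshot("wrist")[100:300,0:640,::-1]
a=cv2.resize(t,(466,400),interpolation=cv2.INTER_CUBIC)
w=cams.snapshot("wrist")[:,:,::-1][100:300,150:450]
b=cv2.resize(w,(325,217))
out=np.zeros((400,800,3),np.uint8);out[:,:466]=a;out[:217,470:795]=b
cv2.imwrite("pics/m4.png",out);cv2.imwrite("pics/w4.png",cams.snapshot("wrist")[:,:,::-1])
```

```text
t 10.05 pos [ 0.5173 -0.2112  0.4242] ydir 1.779 q6 -2.321 tilt(tool xy of down) [0.005 0.005]
shift units [0.034 0.04  0.14 ] force [ 1.2 -0.1  0. ] width 0.988 0.0
turn units about tool z -0.011 (alt +-30)
```

View pics/m4.png

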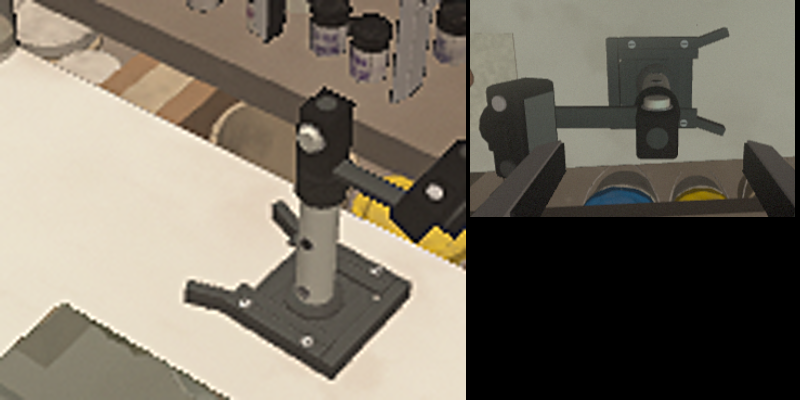

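The foot is under both lips, up against the back stop, and upright. Now I'll turn the gripper a quarter turn above it.

move_arm(
  steps=[-1,0,0,0,0,0,1,-1,0,0,0,0,0,1,-1,0,0,0,0,0,1,-1,0,0,0,0,0,1,-1,0,0,0,0,0,1,-1,0,0,0,0,0,1,-1,0,0,0,0,0,1,-1,0,0,0,0,0,1],
)

```text
clock: 10.92
eef_pos: [0.5162, -0.2105, 0.4187]
eef_rot: [-0.98, -2.982, -0.001]
ft_force: [0.7, 0.3, -0.5]
gripper_width: 1.0
grip_force: 0.0
```

move_arm(
  steps=[-1,0,0,0,0,0,1,-1,0,0,0,0,0,1,-1,0,0,0,0,0,1,-1,0,0,0,0,0,1,-1,0,0,0,0,0,1,-1,0,0,0,0,0,1,-1,0,0,0,0,0,1,-1,0,0,0,0,0,0,-1,0,0,0,0,0,0],
)

```text
clock: 11.67
eef_pos: [0.5163, -0.2105, 0.4191]
eef_rot: [-1.974, -2.441, 0.001]
ft_force: [0.1, 0.4, 0.0]
gripper_width: 1.003
grip_force: 0.0
```

Run:
```python
from h import *
import cv2
plan([.5163,-.2104,.3544],-1.3615+np.pi/2)
s=ctrl.get_state();w=cams.snapshot("wrist")[:,:,::-1]
cv2.imwrite("pics/w5.png",w);np.save("s5.npy",s,allow_pickle=True)
```

```text
t 11.67 pos [ 0.5163 -0.2105  0.4191] ydir 0.2108 q6 -0.753 tilt(tool xy of down) [-0.0014  0.0016]
shift units [1.000e-03 4.000e-03 2.157e+00] force [0.1 0.4 0. ] width 1.003 0.0
turn units about tool z 0.014 (alt +-30)
```

View pics/w5.png

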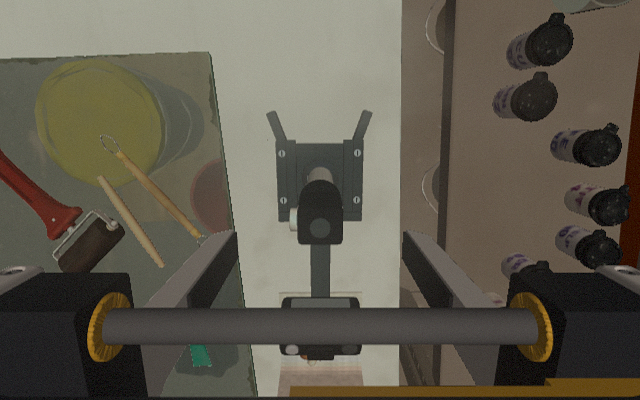

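The gripper now straddles the block across y, with the button at (294,218) on its left. The rear edge of the foot is a few mm inside the ends of the walls. I'll descend and squeeze.

move_arm(
  steps=[-1,0,0,0.5,0,0,0,-1,0,0,0.5,0,0,0,-1,0,0,0.5,0,0,0,-1,0,0,0.4,0,0,0,-1,0,0,0.26,0,0,0,-1,0,0,0,0,0,0,0.2,0,0,0,0,0,0,0.2,0,0,0,0,0,0,0.2,0,0,0,0,0,0,0.2,0,0,0,0,0,0],
)

```text
clock: 12.55
eef_pos: [0.5168, -0.2108, 0.3565]
eef_rot: [1.977, 2.439, 0.0]
ft_force: [0.3, -0.9, 0.4]
gripper_width: 0.752
grip_force: 0.0
```

move_arm(
  steps=[1,0,0,0,0,0,0,1,0,0,0,0,0,0,1,0,0,0,0,0,0,1,0,0,0,0,0,0,1,0,0,0,0,0,0,1,0,0,0,0,0,0],
)

```text
clock: 13.05
eef_pos: [0.5163, -0.2107, 0.3552]
eef_rot: [-1.978, -2.44, 0.001]
ft_force: [-1.5, -0.2, -0.3]
gripper_width: 0.325
grip_force: 4.1
```

Run:
```python
from h import *
s=ctrl.get_state();v=[.5161,-.2102,-1.3615];print(loc(s["eef_pos"],v),s["ft_torque"]);plan([.5163,-.2104,.4554],-1.3615+np.pi/2)
```

```text
[0.5 0.1] [-0.13099349  0.20033898 -0.00797631]
t 13.05 pos [ 0.5163 -0.2107  0.3552] ydir 0.2082 q6 -0.751 tilt(tool xy of down) [-0.0003  0.0008]
shift units [ 9.000e-03 -1.000e-03 -3.339e+00] force [-1.5 -0.2 -0.3] width 0.325 4.1
turn units about tool z -0.011 (alt +-30)
```

move_arm(
  steps=[1,0,0,0,0,0,0,1,0,0,0,0,0,0,1,0,0,0,0,0,0,1,0,0,0,0,0,0],
)

```text
clock: 13.38
eef_pos: [0.5164, -0.2106, 0.3552]
eef_rot: [-1.978, -2.44, 0.0]
ft_force: [-0.4, -0.7, -0.7]
gripper_width: 0.314
grip_force: 30.0
```

move_arm(
  steps=[1,0,0,-0.1,0,0,0,1,0,0,-0.15,0,0,0,1,0,0,-0.2,0,0,0,1,0,0,-0.2,0,0,0],
)

```text
clock: 13.72
eef_pos: [0.5164, -0.2106, 0.3753]
eef_rot: [-1.978, -2.44, 0.0]
ft_force: [-0.2, -0.7, -2.6]
gripper_width: 0.318
grip_force: 30.0
```

move_arm(
  steps=[1,0,0,-0.25,0,0,0,1,0,0,-0.25,0,0,0,1,0,0,-0.25,0,0,0,1,0,0,-0.25,0,0,0,1,0,0,-0.25,0,0,0,1,0,0,-0.25,0,0,0,1,0,0,-0.25,0,0,0,1,0,0,-0.25,0,0,0,1,0,0,-0.2,0,0,0,1,0,0,-0.15,0,0,0,1,0,0,-0.1,0,0,0,1,0,0,0,0,0,0],
)

```text
clock: 14.72
eef_pos: [0.5165, -0.2106, 0.4492]
eef_rot: [1.979, 2.44, -0.0]
ft_force: [-1.9, -0.5, -2.0]
gripper_width: 0.319
grip_force: 30.0
```

move_arm(
  steps=[1,0,0,-0.05,0,0,0,1,0,0,-0.05,0,0,0,1,0,0,0,0,0,0],
)

```text
clock: 14.97
eef_pos: [0.5165, -0.2107, 0.4515]
eef_rot: [-1.979, -2.44, 0.0]
ft_force: [-0.2, 0.6, -2.0]
gripper_width: 0.319
grip_force: 30.0
```

move_arm(
  steps=[1,0,0,-0.05,0,0,0,1,0,0,-0.05,0,0,0,1,0,0,-0.03,0,0,0,1,0,0,0,0,0,0],
)

```text
clock: 15.3
eef_pos: [0.5167, -0.2106, 0.4552]
eef_rot: [1.978, 2.44, 0.002]
ft_force: [0.2, 0.7, -1.9]
gripper_width: 0.316
grip_force: 30.0
```

move_arm(
  steps=[1,0,0,-0.04,0,0,0,1,0,0,0,0,0,0],
)

```text
clock: 15.47
eef_pos: [0.5166, -0.2105, 0.456]
eef_rot: [-1.978, -2.44, -0.001]
ft_force: [-0.2, 0.7, -5.9]
gripper_width: 0.317
grip_force: 30.0
```

move_arm(
  steps=[1,0,0,-0.04,0,0,0,1,0,0,0,0,0,0],
)

```text
clock: 15.63
eef_pos: [0.5165, -0.2106, 0.4574]
eef_rot: [-1.978, -2.44, -0.0]
ft_force: [0.1, -0.1, -5.9]
gripper_width: 0.317
grip_force: 30.0
```

The force is now the monopod's whole weight, so the post has hit its end and the foot has come up about 1–2 mm. I'll lower it until it just rests.

move_arm(
  steps=[1,0,0,0.03,0,0,0,1,0,0,0,0,0,0],
)

```text
clock: 15.8
eef_pos: [0.5165, -0.2106, 0.4565]
eef_rot: [-1.978, -2.44, -0.0]
ft_force: [-0.6, -0.4, -5.7]
gripper_width: 0.318
grip_force: 30.0
```

move_arm(
  steps=[1,0,0,0.02,0,0,0,1,0,0,0,0,0,0],
)

```text
clock: 15.97
eef_pos: [0.5165, -0.2106, 0.456]
eef_rot: [-1.978, -2.44, 0.0]
ft_force: [0.4, 0.6, -6.0]
gripper_width: 0.321
grip_force: 30.0
```

move_arm(
  steps=[1,0,0,0.015,0,0,0,1,0,0,0,0,0,0],
)

```text
clock: 16.13
eef_pos: [0.5165, -0.2106, 0.4557]
eef_rot: [-1.978, -2.44, 0.0]
ft_force: [-0.5, 0.1, -5.6]
gripper_width: 0.319
grip_force: 30.0
```

Run:
```python
from h import *
import cv2
v=[.5161,-.2102,-1.3615]
F=[]
for i in range(4):
    im=cams.snapshot("scene");s=ctrl.get_state();F.append(s["ft_force"][2])
print(loc(s["eef_pos"],v),s["eef_pos"],np.round(F,1),s["ft_torque"],s["grip_force"])
cv2.imwrite("pics/s6.png",cv2.resize(im[120:330,240:480,::-1],None,fx=2.8,fy=2.8,interpolation=cv2.INTER_CUBIC))
```

```text
[0.5 0.3] [ 0.51652279 -0.21064672  0.45583164] [-6.2 -5.6 -6.5 -6.2] [ 0.02157571  0.0297519  -0.02472148] 29.995164424180984
```

View pics/s6.png

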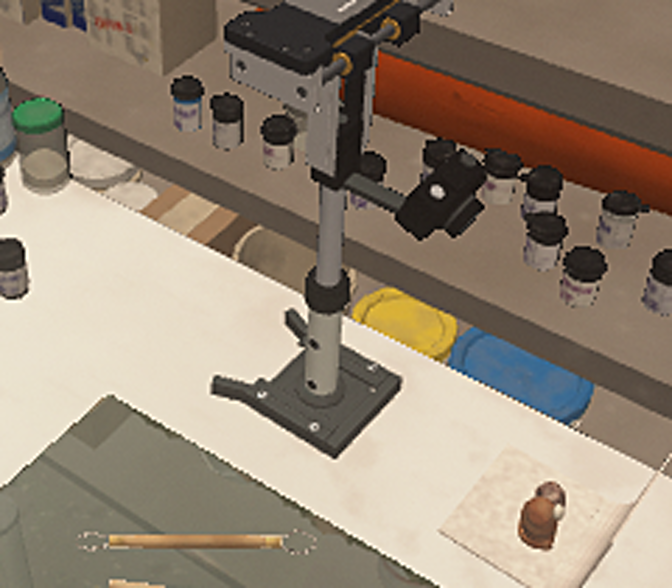

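The post is fully out, with the foot in the shoe and the whistle untouched. The foot still hangs slightly, so I'll lower in half-mm steps until the force drops.

move_arm(
  steps=[1,0,0,0.015,0,0,0,1,0,0,0,0,0,0],
)

```text
clock: 16.5
eef_pos: [0.5165, -0.2106, 0.4553]
eef_rot: [-1.979, -2.44, 0.0]
ft_force: [0.3, 0.1, -6.6]
gripper_width: 0.319
grip_force: 30.0
```

move_arm(
  steps=[1,0,0,0.012,0,0,0,1,0,0,0,0,0,0],
)

```text
clock: 16.67
eef_pos: [0.5165, -0.2106, 0.4552]
eef_rot: [1.978, 2.44, -0.0]
ft_force: [-0.8, -0.6, -4.7]
gripper_width: 0.315
grip_force: 30.0
```

move_arm(
  steps=[1,0,0,0.01,0,0,0,1,0,0,0,0,0,0,1,0,0,0,0,0,0],
)

```text
clock: 16.92
eef_pos: [0.5165, -0.2106, 0.4553]
eef_rot: [1.978, 2.44, 0.0]
ft_force: [-1.1, 1.3, -3.0]
gripper_width: 0.318
grip_force: 30.0
```

Run:
```python
from h import *
F=[]
for i in range(5):
    cams.snapshot("top");s=ctrl.get_state();F.append(s["ft_force"][2])
print(s["eef_pos"],np.round(F,1),s["grip_force"])
```

```text
[ 0.51652618 -0.21061655  0.45508193] [-1.8 -1.2 -1.6 -1.5 -1.3] 29.996068999171257
```

```bash
python3 -c "
from rig import ctrl
print(ctrl.finish_job())"
```

```text
the job is handed in; nothing more can be done
None
```

The job is handed in at about 17 s: the foot is under both lips and against the back stop with the camera towards the whistle, and the gripper is still holding the grip with the button in and the post at its second stop; the whistle looked untouched in the last picture, and I did not re-check the jars and canisters, which the arm kept clear of.

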